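# Draw the guarded locking bolt with a pull hook

### The job

The locking bolt sits deep under the low steel guard hood where no hand fits. Take the pull hook by its wooden handle, catch the bolt's upright knob with it and draw the bolt towards the mouth of the hood until it is fully home against its stop block, wherever that is set, confirming that with a firm steady pull of about 15 N; never load the hood or the bolt with more than 25 N, and keep the gripper's fingers off them. Then unhook and gently lay the pull hook flat on the open bench in front of the hood, without disturbing the tin, the oiler and the vee block.

Things in the scene. Friction and masses are not known exactly. Their poses are not given: they have to be found in the camera images.
- pull_hook: Loose pull hook, 0.22 kg, flat on the bench. Origin: centre of the wooden handle's underside; +x towards the hook, +z up. Handle x -55 to 55, 20 wide (y), 24 tall; balances near x = 17. An 8 mm steel rod, axis at z = 12, runs to x = 199, turns to +y for 30 mm and returns 14 mm: a flat J, 22 mm clear between rod and lip, open towards the handle, above and below.
- hook_saddle (a point): Point on the pull hook at (195, 15, 12) mm of its frame: middle of the inside face of the J, the face that pulls. Its axes are the pull hook's.
- hood: Grey steel guard hood fixed to the bench, 150 deep (x), 120 wide (y), 96 tall. Origin: centre of its underside; its mouth is the face at x = -75 mm, open to -x. Inside it is 96 wide, from z = 4 to 84, and ends at the back wall at x = 63. The bolt slides along x on its floor between two rails that reach z = 14; a stop block between the rails (top at z = 18) stands nearer the mouth.
- knob (a point): Point on the axis of the bolt's upright round steel knob, 30 mm above the bench. The knob is 10 mm in diameter (13 mm in its top 4 mm) and rises to z = 42 from the flat bolt (14 wide, top at z = 18), which runs from the knob to the rear. Axes are the hood's.
- bolt (a joint): How far the bolt is drawn, m: 0 = shot; grows as the knob moves to the mouth (the hood's -x). The rigid stop block is set differently each time: the bolt meets it somewhere between 0.044 and 0.062, to be found by feel. It may start a little drawn and stays where it is left; sliding it takes some 5 to 7 N. At 0 the knob is at x = 20 mm, y = 0 of the hood.
- tin: Bystander: round lidded metal tin, 68 diameter, 36 tall, loose; origin at the centre of its underside.
- oiler: Bystander: copper pump oiler with a tall thin spout, 64 diameter, 125 tall, loose; origin at the centre of its underside.
- vee: Bystander: ground steel vee block 57 x 51 x 34, loose; origin at the centre of its underside.

How it is judged (in metres and radians):
On the way:
1. the bolt is drawn up to its stop and the pull hook, caught on its knob, pulls it steadily with more than 10 N without moving it further (value of joint bolt above 0.042 m and velocity of joint bolt between -0.004 and 0.004 m/s and contact force between pull_hook and hood above 10 N and distance between hook_saddle and knob below 0.02 m), for 0.3 s.
At the end, for the whole second after the job is handed in: The bolt is still drawn (by at least 41 mm; the stop stands at 44 mm or more), and the pull hook lies at rest flat on the bench, all of it in front of the mouth of the hood (hook and handle at least 10 mm before it), touching neither hood nor bolt (value of joint bolt above 0.041 m and x of each of hook_saddle, pull_hook in the frame of hood below -0.085 m and height (world z) of hook_saddle between -0.005 and 0.035 m and height (world z) of pull_hook between -0.01 and 0.03 m and linear speed of pull_hook below 0.02 m/s and contact force between pull_hook and hood below 0.1 N).
It fails at once if the pull hook loads the hood or its bolt with more than 25 N (contact force between pull_hook and hood above 25 N).
It fails at once if the gripper's fingers touch the hood or bolt (contact force between the fingers and hood above 1 N).
It fails at once if the pull hook is dropped or thrown (linear speed of pull_hook above 0.7 m/s and contact force between the fingers and pull_hook below 0.1 N).
It fails at once if the tin, the oiler or the vee block is shifted by more than 15 mm (distance of any of tin, oiler, vee from where it was at the start of the episode above 0.015 m).
It also fails if it takes over 64 s, if anything falls off the work surface, if the arm or the gripper's body presses on something with over 40 N, if the wrist force passes 120 N, or if a joint passes its speed limit or range.

### The arm

A 6-joint arm with a two-finger parallel gripper is mounted at the origin on a cart in front of the work surface, level with it; the furniture and walls round the work are solid. World frame = base frame: x ahead of the robot, y to its left, z up, the work surface at z = 0. Lengths are in mm, angles in rad, forces in N, time in s.
With the tool pointing down it reaches from about 350 to 975 mm from the base axis. Payload 7.1 kg.
Tool frame: the origin (TCP) lies on the mounting face of the last link; the fingertips stand 182 mm ahead of it and the grasp point (between the pads) lies 163 mm ahead of it (ctrl.tcp_to_tips is the distance from the TCP to the fingertips, in mm); z points along the fingers, y is the direction in which the jaws open and shut (so a half turn about z gives the same grasp; the last joint's range is limited). The gripper opens to 88 mm and grips with 3 to 60 N. Pads are 20 mm wide; open, the fingers measure 115 mm over their backs; the gripper's body (75 mm by 178 mm) begins 61 mm behind the grasp point.
Start: joints at [1.174, 0.423, 1.63, -0, 1.089, -0.019], TCP at [230.516, 580.921, 404.675] pointing down, gripper open.
Joint ranges: [-3, 3], [-0.9, 2.11], [0.09, 2.58], [-1.31, 4.45], [0.11, 2.69], [-2.54, 2.54]. Speed limits (rad/s): [2.39, 2.39, 3.01, 3.14, 3.14, 3.14].

### API

Orientations are given as a rotation vector (axis times angle).
In Python, from workcell import ctrl gives the robot as it stands. The module is installed in compiled form; this text tells all that it offers.
- The arm moves only by the tool send_rows, never from a script. Its argument "commands" is a list of rows, each an object with "translation": the shift along the world's x, y, z normalised to -1 to 1, where 1 is 0.1 m, a list of three; "twist": the turn, a rotation vector about the world's x, y, z normalised to -1 to 1, where 1 is 0.5 rad, a list of three. A call has exactly 10 rows; each row is the pose to reach, as a shift and turn from the pose commanded when the call began; what a row does not reach only later rows make up. A row lasts 1/10 s, in which the tool goes at most 50 mm and 8.59 degrees, less where a joint would pass 70% of its speed; a pose out of reach is approached as far as the arm can. A call with a number of a shift or a turn outside -1 to 1 is refused whole. A call with a gripper value outside its range is refused whole. "grip" is the closure, from -1 (fully open) to 1 (shut), set as the call begins (left out, the last holds). The fingers move at their own pace and stop on an object; the grip force is fixed at half the most. Time passes only in rows, so rows that repeat a pose let the fingers close, or fill a call up. It gives the time, the measured TCP pose, the force and the opening at its end, in the units of the state.
- ctrl.get_obs(): the state, without advancing time (a new reading comes with each control period).
- ctrl.get_image(name): name is "scene" or "top" or "wrist"; returns a dict with "img" (400x640x3 uint8, red, green, blue), "intrinsics" (3x3 intrinsics, pixels), "cam_to_world" (4x4, takes a point from camera to world coordinates). Camera axes: x right, y down, z forward; pixel columns grow to the right and rows downward; lengths in mm; the calibration is good to about 2 mm. A picture is of the moment at which its call begins. There is no depth.
- ctrl.close_job(): hands the job in, once; it reports no verdict.
The state is a dict: "t": time; "qpos": joint angles; "qvel": joint speeds; "joint_torque": joint torques, N m; "ee_pos": TCP position; "orientation": TCP orientation; "ft_force": force on the tool from outside, world axes, zero at the start; "moment": the same for the moment, N m; "width": finger opening in mm.
Only numpy, scipy, OpenCV 4.12 (cv2) and the standard library are available. Lean on these libraries where they do the work, as an engineer would, in place of code of your own. Each camera call takes 0.05 s, during which the arm holds its last target. There are 200 camera calls.

## Working session

There is one attempt and no reset: what is moved stays moved. The work goes in short steps, Python scripts to look and compute and a tool call to move; the robot and the scene stay as the last step left them, time stands still between calls to the robot, and variables do not carry over. Pictures are saved under pics/ and viewed, about 8 in all and at most 12, crops included, and the job is handed in when it is done.

Besides the shell and the picture viewer there is one more tool, called as name(argument=value, ...) on one line, values as JSON. send_rows: Moves the arm, as the interface text tells. Its arguments: {"type":"object","properties":{"commands":{"type":"array","items":{"type":"object","properties":{"translation":{"type":"array","items":{"type":"number"}},"twist":{"type":"array","items":{"type":"number"}}}}},"grip":{"type":"number"}},"required":["commands"]}

```bash
mkdir -p pics; cat > h.py <<'E'
import numpy as np, cv2
from workcell import ctrl
def grab(n,f):
    d=ctrl.get_image(n); cv2.imwrite(f'pics/{f}.png',d['img'][:,:,::-1]); np.savez(f'pics/{f}.npz',K=d['intrinsics'],T=d['cam_to_world']); return d
def ray(f,u,v,z):
    d=np.load(f'pics/{f}.npz'); K,T=d['K'],d['T']
    r=T[:3,:3]@np.linalg.solve(K,[u,v,1.]); c=T[:3,3]
    return c+r*(z-c[2])/r[2]
def proj(f,p):
    d=np.load(f'pics/{f}.npz'); K,T=d['K'],d['T']
    q=K@(T[:3,:3].T@(np.array(p)-T[:3,3])); return q[:2]/q[2]
E
python3 - <<'E'
from h import *
for n in ['scene','top']: 
    d=grab(n,n+'0'); print(n,d['cam_to_world'][:3,3],d['cam_to_world'][:3,2])
print(ctrl.get_obs())
E
```

```text
scene [ 28.27182132 224.30557272 574.28988205] [ 0.66981475 -0.45963997 -0.58316319]
top [ 439.35177807 -149.76659219  967.91390108] [ 0.19662092 -0.03482021 -0.9798611 ]
{'t': 0.1, 'qpos': array([ 1.17395704e+00,  4.23778748e-01,  1.63061476e+00, -3.97261061e-05,
        1.08857946e+00, -1.90051750e-02]), 'qvel': array([-0.00074079, -0.00037184, -0.00373301, -0.00072161, -0.00046113,
       -0.00033559]), 'joint_torque': array([-2.97051497e-05, -5.45618606e+01, -2.74325252e+01,  6.45147474e-02,
        1.89137401e-02, -3.69853524e-05]), 'ee_pos': array([230.45383607, 580.69112691, 403.96983699]), 'orientation': array([-5.89900791e-01, -3.08545669e+00,  2.13273416e-03]), 'ft_force': array([-0.51749216, -0.00816563, -0.53349742]), 'moment': array([ 0.01815499,  0.03181471, -0.0056891 ]), 'width': 87.78107078692099}
```

View pics/top0.png

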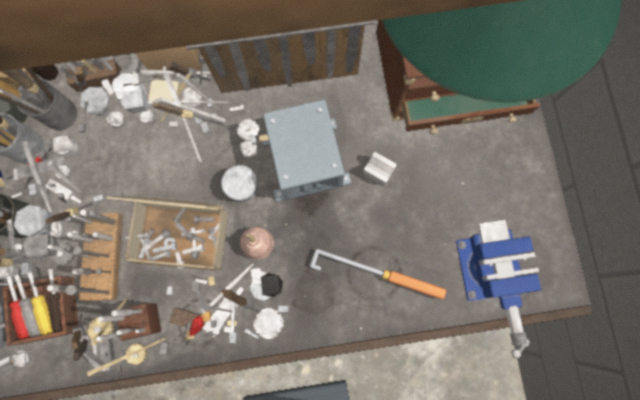

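View pics/scene0.png

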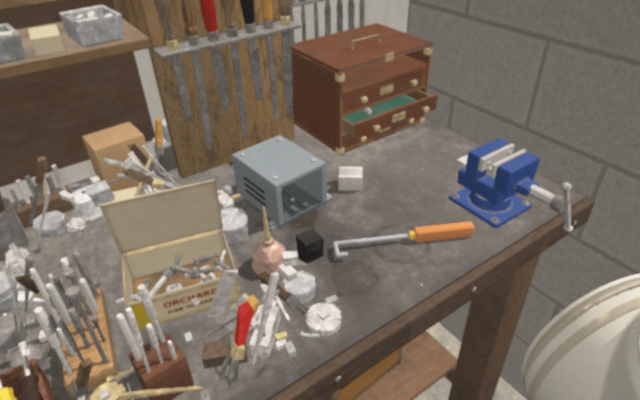

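The top view shows the hood at about (305,148) with its mouth facing down-image. The hook's orange handle is at (415,285) and its J at (315,260). The oiler is at (256,242), the tin at (239,182) and the vee block at (380,167). The scene view confirms the mouth opens towards the robot.

```bash
python3 - <<'E'
from h import *
im=cv2.imread('pics/top0.png'); hsv=cv2.cvtColor(im,cv2.COLOR_BGR2HSV)
def big(m,roi):
    x0,y0,x1,y1=roi; k=np.zeros_like(m);k[y0:y1,x0:x1]=m[y0:y1,x0:x1]
    c=max(cv2.findContours(k,0,2)[0],key=cv2.contourArea); return c
m=cv2.inRange(hsv,(5,140,120),(20,255,255)); c=big(m,(360,240,460,310)); r=cv2.minAreaRect(c); print('handle',r)
b=cv2.boxPoints(r); print(np.array([ray('top0',*p,18) for p in b]).round(1).tolist(), ray('top0',*r[0],18).round(1))
print('hsv hood',hsv[150,300],hsv[130,310],'bench',hsv[230,300],'rod',hsv[262,350])
h0=hsv[150,300].astype(int)
m=cv2.inRange(hsv,(85,25,120),(125,120,230)); c=big(m,(255,90,355,205)); r=cv2.minAreaRect(c); print('hood',r,cv2.contourArea(c))
ap=cv2.approxPolyDP(c,5,True)[:,0]; print(ap.tolist()); print([ray('top0',*p,96).round(1).tolist() for p in ap])
for n,u,v,z in [('oiler',256,242,40),('tin',239,182,36),('vee',380,167,34),('Jcorner',316,251,12),('Jend',313,267,12),('rodstart',385,273,12)]: print(n,ray('top0',u,v,z).round(1))
x=cv2.resize(im[80:310,190:460],None,fx=2.9,fy=2.6,interpolation=2); 
cv2.imwrite('pics/c1.png',cv2.resize(im[80:305,190:460],None,fx=2.6,fy=2.6,interpolation=2))
s=cv2.imread('pics/scene0.png'); cv2.imwrite('pics/c2.png',cv2.resize(s[130:260,225:375],None,fx=4.5,fy=4.5,interpolation=2))
E
```

```text
handle ((412.19366455078125, 286.65447998046875), (60.1031379699707, 7.6116509437561035), 25.08359146118164)
[[467.5, -264.3, 18.0], [479.3, -272.6, 18.0], [417.2, -365.4, 18.0], [405.7, -356.9, 18.0]] [ 442.3 -315.    18. ]
hsv hood [ 98  15 183] [ 98  17 182] bench [ 15  23 113] rod [  0   1 211]Traceback (most recent call last):
  File "<stdin>", line 10, in <module>
  File "<stdin>", line 5, in big
ValueError: max() iterable argument is empty
```

```bash
python3 - <<'E'
from h import *
im=cv2.imread('pics/top0.png'); hsv=cv2.cvtColor(im,cv2.COLOR_BGR2HSV)
cv2.imwrite('pics/c1.png',cv2.resize(im[80:305,190:460],None,fx=2.6,fy=2.6,interpolation=2))
s=cv2.imread('pics/scene0.png'); cv2.imwrite('pics/c2.png',cv2.resize(s[130:260,225:375],None,fx=4.5,fy=4.5,interpolation=2))
def big(m,roi):
    x0,y0,x1,y1=roi; k=np.zeros_like(m);k[y0:y1,x0:x1]=m[y0:y1,x0:x1]
    return max(cv2.findContours(k,0,2)[0],key=cv2.contourArea)
m=cv2.inRange(hsv,(2,80,80),(25,255,255)); c=big(m,(360,240,460,310)); r=cv2.minAreaRect(c); print('handle',r)
b=cv2.boxPoints(r); print(np.array([ray('top0',*p,18) for p in b]).round(1).tolist(), ray('top0',*r[0],18).round(1))
m=cv2.inRange(hsv,(88,8,140),(115,60,230)); m=cv2.morphologyEx(m,cv2.MORPH_OPEN,np.ones((5,5)));c=big(m,(255,90,355,205)); r=cv2.minAreaRect(c); print('hood',r,cv2.contourArea(c))
ap=cv2.approxPolyDP(c,5,True)[:,0]; print(ap.tolist()); print([ray('top0',*map(float,p),96).round(1).tolist() for p in ap])
for n,u,v,z in [('oiler',256,242,40),('tin',239,182,36),('vee',380,167,34),('Jcorner',316,251,12),('Jend',313,267,12),('rodstart',385,273,12)]: print(n,ray('top0',u,v,z).round(1))
E
```

```text
handle ((414.0868835449219, 283.8128356933594), (65.74519348144531, 12.401653289794922), 19.179006576538086)
[[465.4, -259.4, 18.0], [485.8, -270.8, 18.0], [428.5, -379.4, 18.0], [408.5, -367.6, 18.0]] [ 446.9 -319.5   18. ]
hood ((303.7640380859375, 143.97750854492188), (77.8013916015625, 65.50907135009766), 77.00537872314453) 4793.5
[[324, 101], [265, 114], [281, 188], [343, 174], [341, 165], [330, 165], [340, 158]]
[[802.0, -201.6, 96.0], [792.9, -89.8, 96.0], [649.1, -100.5, 96.0], [658.1, -214.6, 96.0], [675.3, -213.7, 96.0], [678.3, -194.0, 96.0], [688.6, -213.9, 96.0]]
oiler [567.  -37.5  40. ]
tin [687.4 -18.9  36. ]
vee [ 676.8 -292.5   34. ]
Jcorner [ 536.4 -145.8   12. ]
Jend [ 507.1 -135.7   12. ]
rodstart [ 475.3 -269.6   12. ]
```

View pics/c1.png

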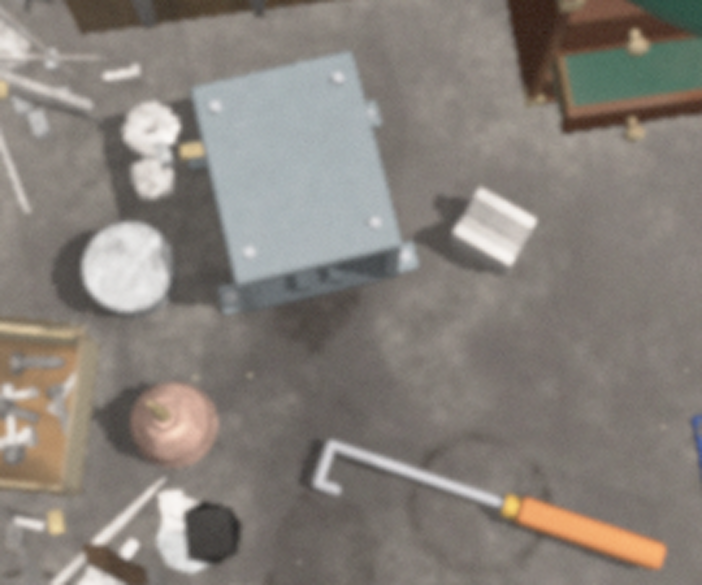

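View pics/c2.png

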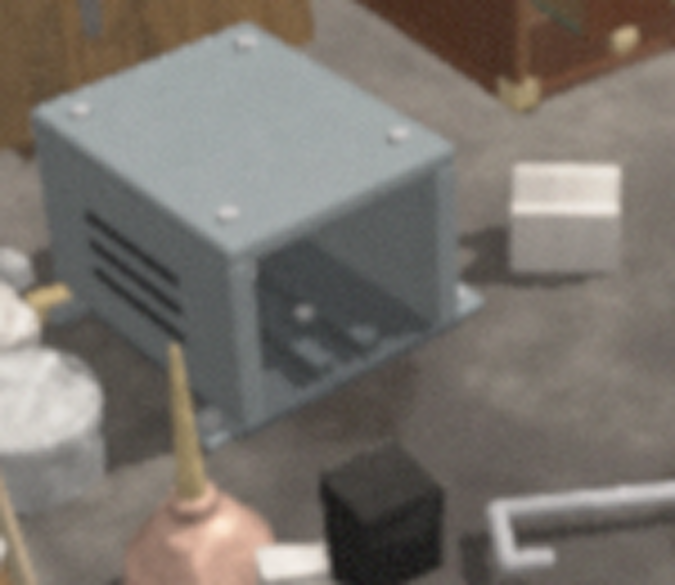

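The top crop shows the J opening toward the handle, and the knob stands inside the hood near scene pixel (293,200). Estimates:
- **Hood:** centre near (725,-152), yaw about 4.7°.
- **Hook:** origin near (447,-324), heading about 63.3°.

I'll travel towards the handle now.

send_rows(commands=[{"translation":[0.08,-0.1,0],"twist":[0,0,-0.04]},{"translation":[0.16,-0.2,0],"twist":[0,0,-0.08]},{"translation":[0.24,-0.3,0],"twist":[0,0,-0.12]},{"translation":[0.32,-0.4,0],"twist":[0,0,-0.16]},{"translation":[0.4,-0.5,0],"twist":[0,0,-0.2]},{"translation":[0.48,-0.6,0],"twist":[0,0,-0.24]},{"translation":[0.56,-0.7,0],"twist":[0,0,-0.28]},{"translation":[0.64,-0.8,0],"twist":[0,0,-0.32]},{"translation":[0.72,-0.9,0],"twist":[0,0,-0.36]},{"translation":[0.8,-1,0],"twist":[0,0,-0.4]}], grip=-1)

```text
t: 1.1
ee_pos: [311.2, 480.1, 404.7]
orientation: [0.898, 3.011, 0.0]
ft_force: [0.5, -0.4, 0.3]
width: 87.4
```

send_rows(commands=[{"translation":[0.08,-0.1,0],"twist":[0,0,-0.04]},{"translation":[0.16,-0.2,0],"twist":[0,0,-0.08]},{"translation":[0.24,-0.3,0],"twist":[0,0,-0.12]},{"translation":[0.32,-0.4,0],"twist":[0,0,-0.16]},{"translation":[0.4,-0.5,0],"twist":[0,0,-0.2]},{"translation":[0.48,-0.6,0],"twist":[0,0,-0.24]},{"translation":[0.56,-0.7,0],"twist":[0,0,-0.28]},{"translation":[0.64,-0.8,0],"twist":[0,0,-0.32]},{"translation":[0.72,-0.9,0],"twist":[0,0,-0.36]},{"translation":[0.8,-1,0],"twist":[0,0,-0.4]}])

```text
t: 2.1
ee_pos: [391.2, 380.1, 404.7]
orientation: [1.194, 2.906, -0.0]
ft_force: [0.6, 0.4, -0.2]
width: 88.0
```

send_rows(commands=[{"translation":[0.06,-0.1,0],"twist":[0,0,-0.04]},{"translation":[0.12,-0.2,0],"twist":[0,0,-0.08]},{"translation":[0.18,-0.3,0],"twist":[0,0,-0.12]},{"translation":[0.24,-0.4,0],"twist":[0,0,-0.16]},{"translation":[0.3,-0.5,0],"twist":[0,0,-0.2]},{"translation":[0.36,-0.6,0],"twist":[0,0,-0.24]},{"translation":[0.42,-0.7,0],"twist":[0,0,-0.28]},{"translation":[0.48,-0.8,0],"twist":[0,0,-0.32]},{"translation":[0.54,-0.9,0],"twist":[0,0,-0.36]},{"translation":[0.6,-1,0],"twist":[0,0,-0.4]}])

```text
t: 3.1
ee_pos: [451.0, 280.1, 404.7]
orientation: [-1.478, -2.772, 0.0]
ft_force: [0.6, 0.1, -0.4]
width: 87.9
```

send_rows(commands=[{"translation":[0,-0.1,0],"twist":[0,0,-0.04]},{"translation":[0,-0.2,0],"twist":[0,0,-0.08]},{"translation":[0,-0.3,0],"twist":[0,0,-0.12]},{"translation":[0,-0.4,0],"twist":[0,0,-0.16]},{"translation":[0,-0.5,0],"twist":[0,0,-0.2]},{"translation":[0,-0.6,0],"twist":[0,0,-0.24]},{"translation":[0,-0.7,0],"twist":[0,0,-0.28]},{"translation":[0,-0.8,0],"twist":[0,0,-0.32]},{"translation":[0,-0.9,0],"twist":[0,0,-0.36]},{"translation":[0,-1,0],"twist":[0,0,-0.4]}])

```text
t: 4.1
ee_pos: [450.5, 180.1, 404.7]
orientation: [1.747, 2.611, 0.0]
ft_force: [-0.1, -0.5, -0.1]
width: 87.9
```

send_rows(commands=[{"translation":[0,-0.1,0],"twist":[0,0,-0.04]},{"translation":[0,-0.2,0],"twist":[0,0,-0.08]},{"translation":[0,-0.3,0],"twist":[0,0,-0.12]},{"translation":[0,-0.4,0],"twist":[0,0,-0.16]},{"translation":[0,-0.5,0],"twist":[0,0,-0.2]},{"translation":[0,-0.6,0],"twist":[0,0,-0.24]},{"translation":[0,-0.7,0],"twist":[0,0,-0.28]},{"translation":[0,-0.8,0],"twist":[0,0,-0.32]},{"translation":[0,-0.9,0],"twist":[0,0,-0.36]},{"translation":[0,-1,0],"twist":[0,0,-0.4]}])

```text
t: 5.1
ee_pos: [450.5, 80.1, 404.7]
orientation: [1.999, 2.423, 0.0]
ft_force: [0.5, 0.3, -0.9]
width: 87.5
```

send_rows(commands=[{"translation":[0,-0.1,0],"twist":[0,0,-0.04]},{"translation":[0,-0.2,0],"twist":[0,0,-0.08]},{"translation":[0,-0.3,0],"twist":[0,0,-0.12]},{"translation":[0,-0.4,0],"twist":[0,0,-0.16]},{"translation":[0,-0.5,0],"twist":[0,0,-0.2]},{"translation":[0,-0.6,0],"twist":[0,0,-0.24]},{"translation":[0,-0.7,0],"twist":[0,0,-0.28]},{"translation":[0,-0.8,0],"twist":[0,0,-0.32]},{"translation":[0,-0.9,0],"twist":[0,0,-0.36]},{"translation":[0,-1,0],"twist":[0,0,-0.4]}])

```text
t: 6.1
ee_pos: [450.5, -19.9, 404.7]
orientation: [2.231, 2.212, 0.0]
ft_force: [0.4, -0.2, 0.4]
width: 87.3
```

send_rows(commands=[{"translation":[0,-0.1,0],"twist":[0,0,-0.04]},{"translation":[0,-0.2,0],"twist":[0,0,-0.08]},{"translation":[0,-0.3,0],"twist":[0,0,-0.12]},{"translation":[0,-0.4,0],"twist":[0,0,-0.16]},{"translation":[0,-0.5,0],"twist":[0,0,-0.2]},{"translation":[0,-0.6,0],"twist":[0,0,-0.24]},{"translation":[0,-0.7,0],"twist":[0,0,-0.28]},{"translation":[0,-0.8,0],"twist":[0,0,-0.32]},{"translation":[0,-0.9,0],"twist":[0,0,-0.36]},{"translation":[0,-1,0],"twist":[0,0,-0.4]}])

```text
t: 7.1
ee_pos: [450.5, -119.9, 404.7]
orientation: [-2.441, -1.978, -0.0]
ft_force: [-0.4, -0.8, -0.4]
width: 87.7
```

send_rows(commands=[{"translation":[0,-0.1,0],"twist":[0,0,-0.04]},{"translation":[0,-0.2,0],"twist":[0,0,-0.08]},{"translation":[0,-0.3,0],"twist":[0,0,-0.12]},{"translation":[0,-0.4,0],"twist":[0,0,-0.16]},{"translation":[0,-0.5,0],"twist":[0,0,-0.2]},{"translation":[0,-0.6,0],"twist":[0,0,-0.24]},{"translation":[0,-0.7,0],"twist":[0,0,-0.28]},{"translation":[0,-0.8,0],"twist":[0,0,-0.32]},{"translation":[0,-0.9,0],"twist":[0,0,-0.36]},{"translation":[0,-1,0],"twist":[0,0,-0.4]}])

```text
t: 8.1
ee_pos: [450.5, -219.9, 404.7]
orientation: [2.626, 1.724, -0.0]
ft_force: [0.0, -0.1, 0.0]
width: 87.6
```

```bash
python3 - <<'E'
from h import *
print('knob z42',ray('scene0',292.8,199.6,42))
d=grab('wrist','w1'); o=ctrl.get_obs(); print(o['t'],o['ee_pos'],o['orientation'])
im=cv2.imread('pics/w1.png'); hsv=cv2.cvtColor(im,cv2.COLOR_BGR2HSV)
m=cv2.inRange(hsv,(2,120,80),(18,255,255)); 
for c in cv2.findContours(m,0,2)[0]:
  if cv2.contourArea(c)>300: 
    r=cv2.minAreaRect(c); print(r,ray('w1',*r[0],18)); print(np.array([ray('w1',*p,18)[:2] for p in cv2.boxPoints(r)]).round(1).tolist())
E
```

```text
knob z42 [ 659.29250321 -138.01537634   42.        ]
8.15 [ 450.67764888 -220.90981087  404.77607645] [ 2.62627340e+00  1.72231031e+00 -8.66898667e-05]
((182.5, 354.5), (49.0, 39.0), 90.0) [ 170.52527621 -385.09399639   18.        ]
[[166.4, -338.5], [216.1, -360.0], [174.8, -434.2], [122.5, -411.5]]
((25.94350814819336, 274.27923583984375), (17.930057525634766, 70.8307876586914), 59.452423095703125) [  46.16649956 -192.14903089   18.        ]
[[-6.1, -186.1], [99.8, -175.3], [97.4, -198.1], [-10.2, -209.9]]
((611.9097290039062, 274.72607421875), (68.95928955078125, 13.3148193359375), 28.886581420898438) [ 752.07718326 -499.01767343   18.        ]
[[714.8, -465.7], [725.6, -452.3], [790.1, -533.0], [779.8, -547.8]]
((202.13462829589844, 268.7490234375), (31.643386840820312, 99.7528076171875), 45.48969650268555) [ 262.44006148 -277.15323317   18.        ]
[[188.0, -283.2], [321.9, -232.9], [333.5, -271.4], [197.4, -325.5]]
((433.57147216796875, 265.50360107421875), (100.44127655029297, 23.232688903808594), 44.51853942871094) [ 541.2450145 -392.9554037   18.       ]
[[501.6, -334.5], [527.9, -321.5], [583.0, -454.5], [555.8, -470.6]]
((345.59405517578125, 246.0594024658203), (17.114639282226562, 80.99603271484375), 5.710593223571777) [ 446.46097621 -321.84324716   18.        ]
[[409.8, -368.0], [462.0, -268.6], [480.5, -279.0], [429.6, -379.4]]
((630.9385375976562, 231.00770568847656), (91.78570556640625, 25.179048538208008), 82.87498474121094) [ 784.15988234 -445.82900682   18.        ]
[[772.4, -378.5], [800.8, -386.6], [796.9, -518.9], [766.0, -510.5]]
```

View pics/w1.png

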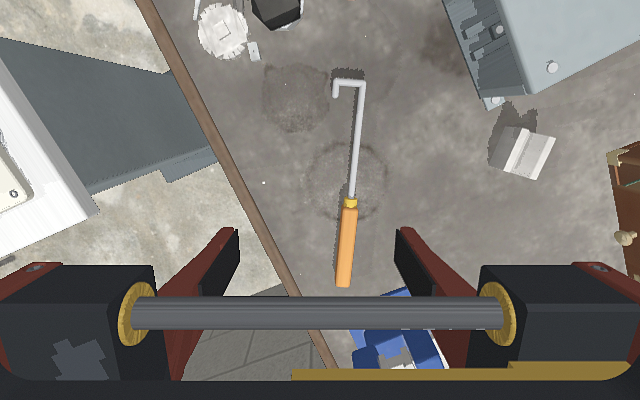

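send_rows(commands=[{"translation":[0.003,-0.09,-0.08],"twist":[0,0,-0.013]},{"translation":[0.006,-0.18,-0.16],"twist":[0,0,-0.026]},{"translation":[0.009,-0.27,-0.24],"twist":[0,0,-0.039]},{"translation":[0.012,-0.36,-0.32],"twist":[0,0,-0.052]},{"translation":[0.015,-0.45,-0.4],"twist":[0,0,-0.065]},{"translation":[0.018,-0.54,-0.48],"twist":[0,0,-0.078]},{"translation":[0.021,-0.63,-0.56],"twist":[0,0,-0.091]},{"translation":[0.024,-0.72,-0.64],"twist":[0,0,-0.104]},{"translation":[0.027,-0.81,-0.72],"twist":[0,0,-0.117]},{"translation":[0.03,-0.89,-0.8],"twist":[0,0,-0.13]}])

```text
t: 9.15
ee_pos: [453.6, -308.9, 324.0]
orientation: [2.68, 1.64, 0.0]
ft_force: [-0.4, 0.3, 0.4]
width: 88.0
```

send_rows(commands=[{"translation":[0,0,-0.1]},{"translation":[0,0,-0.2]},{"translation":[0,0,-0.3]},{"translation":[0,0,-0.4]},{"translation":[0,0,-0.5]},{"translation":[0,0,-0.6]},{"translation":[0,0,-0.7]},{"translation":[0,0,-0.8]},{"translation":[0,0,-0.9]},{"translation":[0,0,-1]}])

```text
validation failed for argument at $.co...
```

```bash
python3 - <<'E'
from h import *
d=grab('wrist','w2'); o=ctrl.get_obs(); print(o['t'],o['ee_pos'],o['orientation'])
im=cv2.imread('pics/w2.png'); hsv=cv2.cvtColor(im,cv2.COLOR_BGR2HSV)
m=cv2.inRange(hsv,(8,120,80),(18,255,255)); c=max(cv2.findContours(m,0,2)[0],key=cv2.contourArea); r=cv2.minAreaRect(c); print(r,np.array([ray('w2',*p,20)[:2] for p in cv2.boxPoints(r)]).round(1).tolist())
# overlay hood model on scene & top
a=0.081; R=np.array([[np.cos(a),-np.sin(a)],[np.sin(a),np.cos(a)]]); c0=np.array([725.5,-151.6])
W=lambda x,y,z: np.r_[c0+R@[x,y],z]
out=[]
for f,(x0,y0,x1,y1),s in [('scene0',(225,130,345,240),4),('top0',(250,90,370,210),3)]:
    im=cv2.resize(cv2.imread(f'pics/{f}.png')[y0:y1,x0:x1],None,fx=s,fy=s,interpolation=2)
    def L(p,q,col): cv2.line(im,*[tuple(int(t) for t in (proj(f,W(*w))-[x0,y0])*s) for w in (p,q)],col,1)
    for z in (0,96):
        for p,q in [((-75,-60),(-75,60)),((-75,60),(75,60)),((75,60),(75,-60)),((75,-60),(-75,-60))]: L((*p,z),(*q,z),(0,0,255))
    for x in (-42,-24,20): L((x,0,18),(x,0,42),(0,255,0) if x==20 else (255,0,255))
    L((-75,0,4),(63,0,4),(0,255,255))
    out.append(im[:360,:])
h=max(i.shape[0] for i in out); out=[cv2.copyMakeBorder(i,0,440-i.shape[0],0,0,0) for i in out]
cv2.imwrite('pics/ov.png',cv2.resize(np.hstack([out[0][:440,:440],out[1][:440]]),None,fx=1,fy=1))
E
```

```text
9.2 [ 453.36780472 -309.46632414  322.94709955] [-2.67968220e+00 -1.63849355e+00  9.39999716e-04]
((317.5, 204.0), (21.0, 110.0), 0.0) [[412.3, -367.8], [463.2, -270.4], [480.2, -279.1], [431.1, -377.4]]
```

View pics/ov.png

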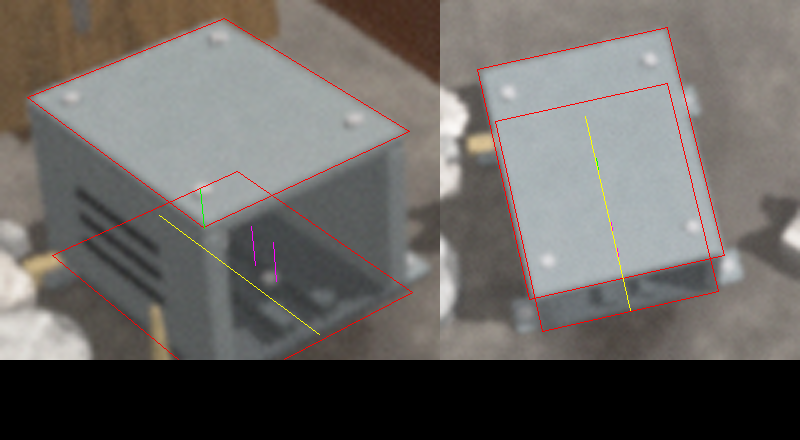

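The overlay fits the hood well in both views. The dot inside the mouth, at crop pixel (268,277), sits at stop-block height, so the knob itself is hidden further in. Descending to grasp; the rejected call lacked the twist entries.

send_rows(commands=[{"translation":[0,0,-0.1],"twist":[0,0,0]},{"translation":[0,0,-0.2],"twist":[0,0,0]},{"translation":[0,0,-0.3],"twist":[0,0,0]},{"translation":[0,0,-0.4],"twist":[0,0,0]},{"translation":[0,0,-0.5],"twist":[0,0,0]},{"translation":[0,0,-0.6],"twist":[0,0,0]},{"translation":[0,0,-0.7],"twist":[0,0,0]},{"translation":[0,0,-0.8],"twist":[0,0,0]},{"translation":[0,0,-0.9],"twist":[0,0,0]},{"translation":[0,0,-1],"twist":[0,0,0]}])

```text
t: 10.2
ee_pos: [453.5, -308.1, 223.8]
orientation: [-2.679, -1.64, 0.0]
ft_force: [-0.1, 0.4, 0.7]
width: 87.8
```

send_rows(commands=[{"translation":[0,0,-0.05],"twist":[0,0,0]},{"translation":[0,0,-0.1],"twist":[0,0,0]},{"translation":[0,0,-0.15],"twist":[0,0,0]},{"translation":[0,0,-0.2],"twist":[0,0,0]},{"translation":[0,0,-0.25],"twist":[0,0,0]},{"translation":[0,0,-0.3],"twist":[0,0,0]},{"translation":[0,0,-0.34],"twist":[0,0,0]},{"translation":[0,0,-0.37],"twist":[0,0,0]},{"translation":[0,0,-0.38],"twist":[0,0,0]},{"translation":[0,0,-0.38],"twist":[0,0,0]}])

```text
t: 11.2
ee_pos: [453.5, -308.1, 186.6]
orientation: [-2.679, -1.641, 0.0]
ft_force: [0.1, 0.7, 0.7]
width: 87.4
```

send_rows(commands=[{"translation":[0,0,0],"twist":[0,0,0]},{"translation":[0,0,0],"twist":[0,0,0]},{"translation":[0,0,0],"twist":[0,0,0]},{"translation":[0,0,0],"twist":[0,0,0]},{"translation":[0,0,0],"twist":[0,0,0]},{"translation":[0,0,0],"twist":[0,0,0]},{"translation":[0,0,0],"twist":[0,0,0]},{"translation":[0,0,0],"twist":[0,0,0]},{"translation":[0,0,0],"twist":[0,0,0]},{"translation":[0,0,0],"twist":[0,0,0]}], grip=1)

```text
t: 12.2
ee_pos: [453.6, -308.1, 186.7]
orientation: [2.679, 1.64, 0.0]
ft_force: [0.5, 0.5, -0.9]
width: 19.7
```

send_rows(commands=[{"translation":[0,0,0.05],"twist":[0,0,0]},{"translation":[0,0,0.1],"twist":[0,0,0]},{"translation":[0,0,0.15],"twist":[0,0,-0.05]},{"translation":[0,0,0.2],"twist":[0,0,-0.1]},{"translation":[0,0,0.25],"twist":[0,0,-0.18]},{"translation":[0,0,0.3],"twist":[0,0,-0.26]},{"translation":[0,0,0.35],"twist":[0,0,-0.34]},{"translation":[0,0,0.4],"twist":[0,0,-0.42]},{"translation":[0,0,0.45],"twist":[0,0,-0.51]},{"translation":[0,0,0.48],"twist":[0,0,-0.6]}])

```text
t: 13.2
ee_pos: [453.6, -308.1, 235.5]
orientation: [2.896, 1.217, 0.001]
ft_force: [-0.3, -0.5, -2.6]
width: 20.1
```

send_rows(commands=[{"translation":[0,0.05,0],"twist":[0,0,-0.08]},{"translation":[0,0.1,0],"twist":[0,0,-0.16]},{"translation":[0,0.15,0],"twist":[0,0,-0.24]},{"translation":[0,0.2,0],"twist":[0,0,-0.32]},{"translation":[0,0.25,0],"twist":[0,0,-0.4]},{"translation":[0,0.3,0],"twist":[0,0,-0.48]},{"translation":[0,0.35,0],"twist":[0,0,-0.56]},{"translation":[0,0.4,0],"twist":[0,0,-0.64]},{"translation":[0,0.45,0],"twist":[0,0,-0.72]},{"translation":[0,0.5,0],"twist":[0,0,-0.8]}])

```text
t: 14.2
ee_pos: [453.5, -257.9, 235.1]
orientation: [3.08, 0.618, 0.0]
ft_force: [-0.7, 0.1, -2.0]
width: 19.9
```

send_rows(commands=[{"translation":[0,0.08,0],"twist":[0,0,-0.07]},{"translation":[-0.01,0.16,0],"twist":[0,0,-0.14]},{"translation":[-0.01,0.24,0],"twist":[0,0,-0.21]},{"translation":[-0.02,0.32,0],"twist":[0,0,-0.28]},{"translation":[-0.02,0.4,0],"twist":[0,0,-0.35]},{"translation":[-0.03,0.48,0],"twist":[0,0,-0.42]},{"translation":[-0.03,0.56,0],"twist":[0,0,-0.49]},{"translation":[-0.04,0.62,0],"twist":[0,0,-0.56]},{"translation":[-0.04,0.67,0],"twist":[0,0,-0.61]},{"translation":[-0.04,0.69,0],"twist":[0,0,-0.64]}])

```text
t: 15.2
ee_pos: [449.5, -188.7, 235.0]
orientation: [3.139, 0.122, 0.0]
ft_force: [-0.5, -0.1, -2.2]
width: 19.9
```

```bash
python3 - <<'E'
from h import *
o=ctrl.get_obs(); print(o['t'],o['ee_pos'],o['orientation'],o['ft_force'])
d=grab('wrist','w3'); grab('top','t3'); grab('scene','s3')
a=cv2.imread('pics/w3.png')
b=cv2.resize(cv2.imread('pics/t3.png')[110:290,230:400],None,fx=2.5,fy=2.5,interpolation=2)
c=cv2.resize(cv2.imread('pics/s3.png')[150:300,230:400],None,fx=2.2,fy=2.2,interpolation=2)
out=np.zeros((600,800,3),np.uint8)
w=cv2.resize(a,(400,250)); out[:250,:400]=w; out[:450,400:800]=b[:450,:400] if b.shape[1]>=400 else 0; out[260:590,:374]=c[:330,:374]
cv2.imwrite('pics/m3.png',out)
E
```

```text
15.2 [ 449.49437897 -188.69858304  235.04185932] [3.13914574e+00 1.21503451e-01 3.42847147e-04] [-0.49895869 -0.09071272 -2.24213169]
```

View pics/m3.png

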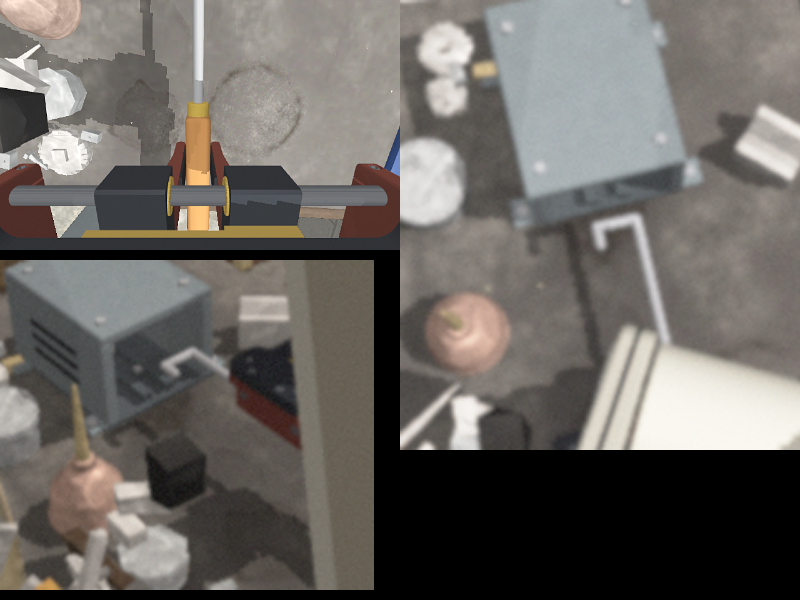

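```bash
python3 - <<'E'
from h import *
a=0.081; R=np.array([[np.cos(a),-np.sin(a)],[np.sin(a),np.cos(a)]]); c0=np.array([725.5,-151.6])
for z in (56,60,64):
  P=[ray('t3',*p,z)[:2] for p in [(324.4,196.8),(309.2,200.4),(336.4,246)]]
  print(z,[ (R.T@(p-c0)).round(1).tolist() for p in P])
# stereo: rod corner top3 & scene3, lip corner
def tri(u1,u2):
  A=[]
  for f,u in (('t3',u1),('s3',u2)):
    d=np.load(f'pics/{f}.npz'); c=d['T'][:3,3]; r=d['T'][:3,:3]@np.linalg.solve(d['K'],[*u,1.]); A.append((c,r/np.linalg.norm(r)))
  M=sum(np.eye(3)-np.outer(r,r) for c,r in A); b=sum((np.eye(3)-np.outer(r,r))@c for c,r in A); return np.linalg.solve(M,b)
for n,u,v in [('corner',(324.4,196.8),(230+192/2.2,150+92/2.2)),('lip',(309.2,200.4),(230+168/2.2,150+107/2.2))]:
  p=tri(u,v); print(n,p.round(1),(R.T@(p[:2]-c0)).round(1), proj('t3',p)-u)
E
```

```text
56 [[-97.3, -16.9], [-97.5, 12.3], [-192.1, -17.2]]
60 [[-98.1, -16.7], [-98.3, 12.4], [-192.5, -17.1]]
64 [[-98.9, -16.5], [-99.1, 12.4], [-193.0, -16.9]]
corner [ 629.4 -175.5   60.9] [-97.7 -16.1] [-0.38365674 -0.21987334]
lip [ 626.4 -147.5   59.4] [-98.4  12.1] [0.17500888 0.0985212 ]
```

The J measures (-98, -2) in hood coordinates at height 60, aligned with the hood within 0.3°. I'm going in above the knob.

send_rows(commands=[{"translation":[0.07,0.007,0],"twist":[0,0,0]},{"translation":[0.14,0.013,0],"twist":[0,0,0]},{"translation":[0.21,0.02,0],"twist":[0,0,0]},{"translation":[0.28,0.027,0],"twist":[0,0,0]},{"translation":[0.35,0.033,0],"twist":[0,0,0]},{"translation":[0.42,0.04,0],"twist":[0,0,0]},{"translation":[0.49,0.047,0],"twist":[0,0,0]},{"translation":[0.56,0.053,0],"twist":[0,0,0]},{"translation":[0.63,0.06,0],"twist":[0,0,0]},{"translation":[0.7,0.067,0],"twist":[0,0,0]}])

```text
t: 16.35
ee_pos: [520.1, -182.3, 234.7]
orientation: [-3.139, -0.124, 0.0]
ft_force: [1.0, -0.2, -2.0]
width: 19.9
```

send_rows(commands=[{"translation":[0.07,0.007,0],"twist":[0,0,0]},{"translation":[0.14,0.013,0],"twist":[0,0,0]},{"translation":[0.21,0.02,0],"twist":[0,0,0]},{"translation":[0.28,0.027,0],"twist":[0,0,0]},{"translation":[0.35,0.033,0],"twist":[0,0,0]},{"translation":[0.42,0.04,0],"twist":[0,0,0]},{"translation":[0.49,0.047,0],"twist":[0,0,0]},{"translation":[0.56,0.053,0],"twist":[0,0,0]},{"translation":[0.63,0.06,0],"twist":[0,0,0]},{"translation":[0.7,0.067,0],"twist":[0,0,0]}])

```text
t: 17.35
ee_pos: [590.1, -175.6, 234.6]
orientation: [-3.139, -0.124, 0.0]
ft_force: [-0.5, 0.5, -1.6]
width: 19.9
```

send_rows(commands=[{"translation":[0,0,-0.02],"twist":[0,0,0]},{"translation":[0,0,-0.04],"twist":[0,0,0]},{"translation":[0,0,-0.06],"twist":[0,0,0]},{"translation":[0,0,-0.08],"twist":[0,0,0]},{"translation":[0,0,-0.1],"twist":[0,0,0]},{"translation":[0,0,-0.12],"twist":[0,0,0]},{"translation":[0,0,-0.14],"twist":[0,0,0]},{"translation":[0,0,-0.15],"twist":[0,0,0]},{"translation":[0,0,-0.15],"twist":[0,0,0]},{"translation":[0,0,-0.15],"twist":[0,0,0]}])

```text
t: 18.35
ee_pos: [589.5, -175.7, 219.7]
orientation: [-3.139, -0.124, -0.0]
ft_force: [-0.2, -0.7, -2.5]
width: 19.9
```

send_rows(commands=[{"translation":[0,0,-0.01],"twist":[0,0,0]},{"translation":[0,0,-0.02],"twist":[0,0,0]},{"translation":[0,0,-0.03],"twist":[0,0,0]},{"translation":[0,0,-0.04],"twist":[0,0,0]},{"translation":[0,0,-0.05],"twist":[0,0,0]},{"translation":[0,0,-0.05],"twist":[0,0,0]},{"translation":[0,0,-0.05],"twist":[0,0,0]},{"translation":[0,0,-0.05],"twist":[0,0,0]},{"translation":[0,0,-0.05],"twist":[0,0,0]},{"translation":[0,0,-0.05],"twist":[0,0,0]}])

```text
t: 19.35
ee_pos: [589.5, -175.7, 214.7]
orientation: [3.139, 0.124, 0.0]
ft_force: [-0.0, 0.6, -1.5]
width: 19.9
```

```bash
python3 -c "
from h import *
o=ctrl.get_obs(); print(o['ft_force'],o['moment'],o['ee_pos'])"
```

```text
[-0.01461686  0.59677883 -1.51874027] [-0.02777062  0.1250895  -0.01346922] [ 589.52813943 -175.67489029  214.71178764]
```

No contact so far, so I'm lowering the remaining 10 mm.

send_rows(commands=[{"translation":[0,0,-0.015],"twist":[0,0,0]},{"translation":[0,0,-0.03],"twist":[0,0,0]},{"translation":[0,0,-0.045],"twist":[0,0,0]},{"translation":[0,0,-0.06],"twist":[0,0,0]},{"translation":[0,0,-0.075],"twist":[0,0,0]},{"translation":[0,0,-0.09],"twist":[0,0,0]},{"translation":[0,0,-0.1],"twist":[0,0,0]},{"translation":[0,0,-0.1],"twist":[0,0,0]},{"translation":[0,0,-0.1],"twist":[0,0,0]},{"translation":[0,0,-0.1],"twist":[0,0,0]}])

```text
t: 20.35
ee_pos: [589.5, -175.7, 204.7]
orientation: [3.139, 0.124, 0.0]
ft_force: [-0.2, -0.1, -2.5]
width: 20.1
```

```bash
python3 -c "
from h import *
o=ctrl.get_obs(); print(o['ft_force'],o['moment'],o['ee_pos'])"
```

```text
[-0.21421894 -0.10743159 -2.46056304] [-0.01447816  0.16440178  0.0089609 ] [ 589.54502695 -175.6774114   204.74057213]
```

send_rows(commands=[{"translation":[-0.025,-0.002,0],"twist":[0,0,0]},{"translation":[-0.05,-0.004,0],"twist":[0,0,0]},{"translation":[-0.075,-0.006,0],"twist":[0,0,0]},{"translation":[-0.1,-0.008,0],"twist":[0,0,0]},{"translation":[-0.125,-0.01,0],"twist":[0,0,0]},{"translation":[-0.15,-0.012,0],"twist":[0,0,0]},{"translation":[-0.175,-0.014,0],"twist":[0,0,0]},{"translation":[-0.2,-0.016,0],"twist":[0,0,0]},{"translation":[-0.225,-0.018,0],"twist":[0,0,0]},{"translation":[-0.25,-0.02,0],"twist":[0,0,0]}])

```text
t: 21.35
ee_pos: [565.3, -177.7, 205.1]
orientation: [3.138, 0.124, 0.005]
ft_force: [4.6, 0.7, -4.0]
width: 19.4
```

```bash
python3 -c "
from h import *
o=ctrl.get_obs(); print(o['ft_force'],o['moment'],o['ee_pos'])"
```

```text
[ 4.58843629  0.74667071 -3.98293567] [ 0.11556264 -0.52010616  0.03915764] [ 565.34059572 -177.7377402   205.07673884]
```

The knob is caught, with about 5 N of sliding drag.

send_rows(commands=[{"translation":[-0.025,-0.002,0],"twist":[0,0,0]},{"translation":[-0.05,-0.004,0],"twist":[0,0,0]},{"translation":[-0.075,-0.006,0],"twist":[0,0,0]},{"translation":[-0.1,-0.008,0],"twist":[0,0,0]},{"translation":[-0.12,-0.01,0],"twist":[0,0,0]},{"translation":[-0.14,-0.011,0],"twist":[0,0,0]},{"translation":[-0.16,-0.013,0],"twist":[0,0,0]},{"translation":[-0.18,-0.014,0],"twist":[0,0,0]},{"translation":[-0.2,-0.016,0],"twist":[0,0,0]},{"translation":[-0.21,-0.017,0],"twist":[0,0,0]}])

```text
t: 22.35
ee_pos: [544.3, -179.5, 205.0]
orientation: [3.138, 0.124, 0.004]
ft_force: [4.9, 0.0, -4.4]
width: 19.7
```

send_rows(commands=[{"translation":[-0.006,-0.0005,0],"twist":[0,0,0]},{"translation":[-0.012,-0.001,0],"twist":[0,0,0]},{"translation":[-0.018,-0.0015,0],"twist":[0,0,0]},{"translation":[-0.024,-0.002,0],"twist":[0,0,0]},{"translation":[-0.03,-0.0025,0],"twist":[0,0,0]},{"translation":[-0.036,-0.003,0],"twist":[0,0,0]},{"translation":[-0.042,-0.0035,0],"twist":[0,0,0]},{"translation":[-0.048,-0.004,0],"twist":[0,0,0]},{"translation":[-0.054,-0.0045,0],"twist":[0,0,0]},{"translation":[-0.06,-0.005,0],"twist":[0,0,0]}])

```text
t: 23.35
ee_pos: [538.2, -180.0, 205.0]
orientation: [3.139, 0.124, 0.003]
ft_force: [5.1, 0.8, -2.2]
width: 19.8
```

```bash
python3 -c "
from h import *
o=ctrl.get_obs(); print(o['ft_force'],o['moment'],o['ee_pos'])"
```

```text
[ 5.09055864  0.7711798  -2.17568979] [ 0.08546187 -0.49197416 -0.04268154] [ 538.22140245 -179.97869864  204.98761418]
```

send_rows(commands=[{"translation":[-0.003,0,0],"twist":[0,0,0]},{"translation":[-0.006,0,0],"twist":[0,0,0]},{"translation":[-0.009,0,0],"twist":[0,0,0]},{"translation":[-0.012,-0.001,0],"twist":[0,0,0]},{"translation":[-0.015,-0.001,0],"twist":[0,0,0]},{"translation":[-0.018,-0.001,0],"twist":[0,0,0]},{"translation":[-0.021,-0.002,0],"twist":[0,0,0]},{"translation":[-0.024,-0.002,0],"twist":[0,0,0]},{"translation":[-0.025,-0.002,0],"twist":[0,0,0]},{"translation":[-0.025,-0.002,0],"twist":[0,0,0]}])

```text
t: 24.35
ee_pos: [535.5, -180.2, 204.9]
orientation: [3.139, 0.124, 0.002]
ft_force: [5.0, 0.4, -3.5]
width: 19.5
```

send_rows(commands=[{"translation":[-0.003,0,0],"twist":[0,0,0]},{"translation":[-0.006,0,0],"twist":[0,0,0]},{"translation":[-0.009,0,0],"twist":[0,0,0]},{"translation":[-0.012,-0.001,0],"twist":[0,0,0]},{"translation":[-0.015,-0.001,0],"twist":[0,0,0]},{"translation":[-0.018,-0.001,0],"twist":[0,0,0]},{"translation":[-0.021,-0.002,0],"twist":[0,0,0]},{"translation":[-0.024,-0.002,0],"twist":[0,0,0]},{"translation":[-0.025,-0.002,0],"twist":[0,0,0]},{"translation":[-0.025,-0.002,0],"twist":[0,0,0]}])

```text
t: 25.35
ee_pos: [532.8, -180.4, 204.8]
orientation: [3.139, 0.123, 0.002]
ft_force: [5.5, 0.2, -2.7]
width: 19.7
```

send_rows(commands=[{"translation":[-0.003,0,0],"twist":[0,0,0]},{"translation":[-0.006,0,0],"twist":[0,0,0]},{"translation":[-0.009,0,0],"twist":[0,0,0]},{"translation":[-0.012,-0.001,0],"twist":[0,0,0]},{"translation":[-0.015,-0.001,0],"twist":[0,0,0]},{"translation":[-0.018,-0.001,0],"twist":[0,0,0]},{"translation":[-0.021,-0.002,0],"twist":[0,0,0]},{"translation":[-0.024,-0.002,0],"twist":[0,0,0]},{"translation":[-0.025,-0.002,0],"twist":[0,0,0]},{"translation":[-0.025,-0.002,0],"twist":[0,0,0]}])

```text
t: 26.35
ee_pos: [530.3, -180.6, 204.9]
orientation: [3.139, 0.124, 0.002]
ft_force: [4.5, 0.4, -3.1]
width: 19.6
```

send_rows(commands=[{"translation":[-0.003,0,0],"twist":[0,0,0]},{"translation":[-0.006,0,0],"twist":[0,0,0]},{"translation":[-0.009,0,0],"twist":[0,0,0]},{"translation":[-0.012,-0.001,0],"twist":[0,0,0]},{"translation":[-0.015,-0.001,0],"twist":[0,0,0]},{"translation":[-0.018,-0.001,0],"twist":[0,0,0]},{"translation":[-0.021,-0.002,0],"twist":[0,0,0]},{"translation":[-0.024,-0.002,0],"twist":[0,0,0]},{"translation":[-0.025,-0.002,0],"twist":[0,0,0]},{"translation":[-0.025,-0.002,0],"twist":[0,0,0]}])

```text
t: 27.35
ee_pos: [529.3, -180.9, 205.4]
orientation: [3.138, 0.124, 0.008]
ft_force: [10.6, 1.5, -4.1]
width: 19.9
```

The stop is met: force is rising and motion has ceased. I'm increasing to about 15 N and holding.

send_rows(commands=[{"translation":[-0.003,0,0],"twist":[0,0,0]},{"translation":[-0.006,0,0],"twist":[0,0,0]},{"translation":[-0.009,-0.001,0],"twist":[0,0,0]},{"translation":[-0.011,-0.001,0],"twist":[0,0,0]},{"translation":[-0.011,-0.001,0],"twist":[0,0,0]},{"translation":[-0.011,-0.001,0],"twist":[0,0,0]},{"translation":[-0.011,-0.001,0],"twist":[0,0,0]},{"translation":[-0.011,-0.001,0],"twist":[0,0,0]},{"translation":[-0.011,-0.001,0],"twist":[0,0,0]},{"translation":[-0.011,-0.001,0],"twist":[0,0,0]}])

```text
t: 28.35
ee_pos: [528.9, -181.1, 205.7]
orientation: [3.137, 0.124, 0.011]
ft_force: [12.4, 1.8, -2.9]
width: 20.0
```

```bash
python3 -c "
from h import *
o=ctrl.get_obs(); print(o['ft_force'],o['moment'],o['ee_pos'])"
```

```text
[12.36349605  1.7596383  -2.91973636] [ 0.38152922 -1.79574408  0.01409642] [ 528.85546402 -181.06529764  205.67124398]
```

send_rows(commands=[{"translation":[-0.003,0,0],"twist":[0,0,0]},{"translation":[-0.006,0,0],"twist":[0,0,0]},{"translation":[-0.009,-0.001,0],"twist":[0,0,0]},{"translation":[-0.011,-0.001,0],"twist":[0,0,0]},{"translation":[-0.011,-0.001,0],"twist":[0,0,0]},{"translation":[-0.011,-0.001,0],"twist":[0,0,0]},{"translation":[-0.011,-0.001,0],"twist":[0,0,0]},{"translation":[-0.011,-0.001,0],"twist":[0,0,0]},{"translation":[-0.011,-0.001,0],"twist":[0,0,0]},{"translation":[-0.011,-0.001,0],"twist":[0,0,0]}])

```text
t: 29.35
ee_pos: [528.4, -181.2, 206.0]
orientation: [3.136, 0.124, 0.014]
ft_force: [15.3, 2.5, -4.1]
width: 20.0
```

```bash
python3 - <<'E'
from h import *
o=ctrl.get_obs(); print(o['ft_force'],o['moment'],o['ee_pos'])
grab('scene','s4');grab('top','t4')
a=cv2.resize(cv2.imread('pics/s4.png')[150:280,230:360],(400,400),interpolation=2)
b=cv2.resize(cv2.imread('pics/t4.png')[110:240,250:380],(400,400),interpolation=2)
cv2.imwrite('pics/m4.png',np.hstack([a,b]))
E
```

```text
[15.31200456  2.53952373 -4.14670686] [ 0.42216944 -2.12195313  0.07689837] [ 528.37011983 -181.22076425  205.95008447]
```

View pics/m4.png

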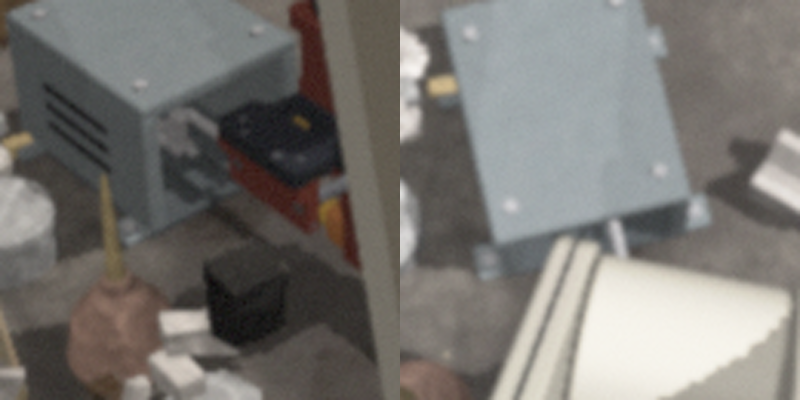

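send_rows(commands=[{"translation":[0.015,0.001,0],"twist":[0,0,0]},{"translation":[0.03,0.002,0],"twist":[0,0,0]},{"translation":[0.045,0.004,0],"twist":[0,0,0]},{"translation":[0.06,0.005,0],"twist":[0,0,0]},{"translation":[0.075,0.006,0],"twist":[0,0,0]},{"translation":[0.09,0.007,0],"twist":[0,0,0]},{"translation":[0.105,0.008,0],"twist":[0,0,0]},{"translation":[0.12,0.009,0],"twist":[0,0,0]},{"translation":[0.12,0.009,0],"twist":[0,0,0]},{"translation":[0.12,0.009,0],"twist":[0,0,0]}])

```text
t: 30.45
ee_pos: [537.3, -180.0, 204.6]
orientation: [-3.139, -0.124, 0.0]
ft_force: [0.7, 0.0, -1.4]
width: 19.7
```

```bash
python3 - <<'E'
from h import *
o=ctrl.get_obs(); print(o['ft_force'],o['moment'],o['ee_pos'],o['orientation'])
print([ray('top0',u,v,0).round(0) for u,v in [(240,363),(320,348),(440,328)]])
E
```

```text
[ 0.7189442   0.03501533 -1.36937275] [-0.05281579  0.17341638  0.03250782] [ 537.25941035 -179.96977389  204.60456006] [-3.13907315e+00 -1.23801865e-01  4.29443396e-04]
[array([353.,  24.,   0.]), array([ 357., -127.,    0.]), array([ 359., -356.,    0.])]
```

send_rows(commands=[{"translation":[0,0,0.02],"twist":[0,0,0]},{"translation":[0,0,0.05],"twist":[0,0,0]},{"translation":[0,0,0.08],"twist":[0,0,0]},{"translation":[0,0,0.12],"twist":[0,0,0]},{"translation":[0,0,0.16],"twist":[0,0,0]},{"translation":[0,0,0.2],"twist":[0,0,0]},{"translation":[0,0,0.24],"twist":[0,0,0]},{"translation":[0,0,0.28],"twist":[0,0,0]},{"translation":[0,0,0.3],"twist":[0,0,0]},{"translation":[0,0,0.3],"twist":[0,0,0]}])

```text
t: 31.45
ee_pos: [537.4, -180.0, 235.1]
orientation: [3.139, 0.124, 0.001]
ft_force: [-0.6, -0.0, -2.5]
width: 19.9
```

```bash
python3 - <<'E'
from h import *
o=ctrl.get_obs(); print(o['ft_force'],o['moment'],o['ee_pos'],o['orientation'])
E
```

```text
[-0.58525213 -0.02521673 -2.47594568] [-0.05925674  0.08299068 -0.00928646] [ 537.43375057 -180.02114749  235.06995689] [3.13893112e+00 1.23704022e-01 9.64075258e-04]
```

send_rows(commands=[{"translation":[-0.05,-0.004,0],"twist":[0,0,0]},{"translation":[-0.12,-0.01,0],"twist":[0,0,0]},{"translation":[-0.21,-0.017,0],"twist":[0,0,0]},{"translation":[-0.31,-0.025,0],"twist":[0,0,0]},{"translation":[-0.41,-0.033,0],"twist":[0,0,0]},{"translation":[-0.52,-0.042,0],"twist":[0,0,0]},{"translation":[-0.63,-0.051,0],"twist":[0,0,0]},{"translation":[-0.74,-0.06,0],"twist":[0,0,0]},{"translation":[-0.83,-0.067,0],"twist":[0,0,0]},{"translation":[-0.88,-0.071,0],"twist":[0,0,0]}])

```text
t: 32.45
ee_pos: [448.3, -187.1, 234.7]
orientation: [-3.139, -0.123, 0.001]
ft_force: [-0.7, 1.3, -1.6]
width: 20.0
```

send_rows(commands=[{"translation":[0,-0.03,0],"twist":[0,0,0.04]},{"translation":[0,-0.09,0],"twist":[0,0,0.1]},{"translation":[0,-0.16,0],"twist":[0,0,0.17]},{"translation":[0,-0.24,0],"twist":[0,0,0.24]},{"translation":[0,-0.32,0],"twist":[0,0,0.31]},{"translation":[0,-0.4,0],"twist":[0,0,0.38]},{"translation":[0,-0.48,0],"twist":[0,0,0.45]},{"translation":[0,-0.56,0],"twist":[0,0,0.52]},{"translation":[0,-0.64,0],"twist":[0,0,0.59]},{"translation":[0,-0.7,0],"twist":[0,0,0.64]}])

```text
t: 33.45
ee_pos: [449.8, -257.8, 234.7]
orientation: [3.078, 0.626, 0.001]
ft_force: [0.2, -0.1, -2.2]
width: 19.9
```

send_rows(commands=[{"translation":[0,-0.05,0],"twist":[0,0,0.08]},{"translation":[0,-0.1,0],"twist":[0,0,0.16]},{"translation":[0,-0.15,0],"twist":[0,0,0.24]},{"translation":[0,-0.2,0],"twist":[0,0,0.32]},{"translation":[0,-0.25,0],"twist":[0,0,0.4]},{"translation":[0,-0.3,0],"twist":[0,0,0.48]},{"translation":[0,-0.35,0],"twist":[0,0,0.56]},{"translation":[0,-0.4,0],"twist":[0,0,0.64]},{"translation":[0,-0.44,0],"twist":[0,0,0.7]},{"translation":[0,-0.46,0],"twist":[0,0,0.73]}])

```text
t: 34.45
ee_pos: [449.7, -303.7, 234.7]
orientation: [2.914, 1.173, 0.001]
ft_force: [0.2, 0.5, -1.6]
width: 19.6
```

send_rows(commands=[{"translation":[0,0,-0.06],"twist":[0,0,0]},{"translation":[0,0,-0.13],"twist":[0,0,0]},{"translation":[0,0,-0.2],"twist":[0,0,0]},{"translation":[0,0,-0.27],"twist":[0,0,0]},{"translation":[0,0,-0.33],"twist":[0,0,0]},{"translation":[0,0,-0.37],"twist":[0,0,0]},{"translation":[0,0,-0.4],"twist":[0,0,0]},{"translation":[0,0,-0.42],"twist":[0,0,0]},{"translation":[0,0,-0.43],"twist":[0,0,0]},{"translation":[0,0,-0.43],"twist":[0,0,0]}])

```text
t: 35.45
ee_pos: [449.4, -303.1, 191.7]
orientation: [2.915, 1.171, 0.0]
ft_force: [0.2, 0.2, -2.9]
width: 20.1
```

```bash
python3 - <<'E'
from h import *
o=ctrl.get_obs(); print(o['t'],o['ft_force'],o['moment'],o['ee_pos'],o['orientation'])
grab('scene','s5');grab('top','t5')
a=cv2.resize(cv2.imread('pics/s5.png')[150:300,230:480],(500,300),interpolation=2)
b=cv2.resize(cv2.imread('pics/t5.png')[110:310,230:460],(500,435)[:2],interpolation=2)[:300]
cv2.imwrite('pics/m5.png',np.vstack([a,b]))
E
```

```text
35.45 [ 0.23520783  0.24783911 -2.88310533] [-0.0566184   0.09609185  0.00379184] [ 449.36488397 -303.10608394  191.71223115] [2.91515623e+00 1.17073910e+00 1.60458726e-04]
```

View pics/m5.png

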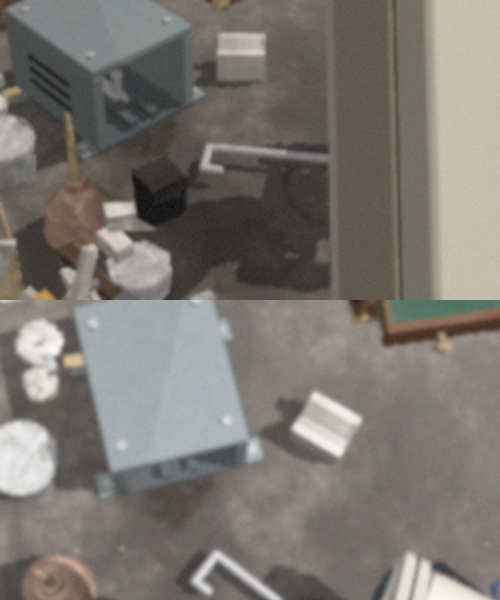

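The knob now shows drawn near the mouth, at about (117,85) in the upper panel. The hook is about 5 mm above open bench, so I'll set it down, release slightly and check.

send_rows(commands=[{"translation":[0,0,-0.008],"twist":[0,0,0]},{"translation":[0,0,-0.016],"twist":[0,0,0]},{"translation":[0,0,-0.024],"twist":[0,0,0]},{"translation":[0,0,-0.031],"twist":[0,0,0]},{"translation":[0,0,-0.037],"twist":[0,0,0]},{"translation":[0,0,-0.043],"twist":[0,0,0]},{"translation":[0,0,-0.048],"twist":[0,0,0]},{"translation":[0,0,-0.05],"twist":[0,0,0]},{"translation":[0,0,-0.05],"twist":[0,0,0]},{"translation":[0,0,-0.05],"twist":[0,0,0]}])

```text
t: 36.55
ee_pos: [449.3, -303.1, 186.9]
orientation: [2.915, 1.171, 0.0]
ft_force: [-1.9, -1.1, 3.4]
width: 20.0
```

send_rows(commands=[{"translation":[0,0,0],"twist":[0,0,0]},{"translation":[0,0,0],"twist":[0,0,0]},{"translation":[0,0,0],"twist":[0,0,0]},{"translation":[0,0,0],"twist":[0,0,0]},{"translation":[0,0,0],"twist":[0,0,0]},{"translation":[0,0,0],"twist":[0,0,0]},{"translation":[0,0,0],"twist":[0,0,0]},{"translation":[0,0,0],"twist":[0,0,0]},{"translation":[0,0,0],"twist":[0,0,0]},{"translation":[0,0,0],"twist":[0,0,0]}], grip=-0.2)

```text
t: 37.55
ee_pos: [449.3, -303.1, 186.7]
orientation: [-2.915, -1.171, 0.0]
ft_force: [-0.5, 0.1, -0.3]
width: 52.9
```

send_rows(commands=[{"translation":[0,0,0.05],"twist":[0,0,0]},{"translation":[0,0,0.15],"twist":[0,0,0]},{"translation":[0,0,0.25],"twist":[0,0,0]},{"translation":[0,0,0.35],"twist":[0,0,0]},{"translation":[0,0,0.45],"twist":[0,0,0]},{"translation":[0,0,0.55],"twist":[0,0,0]},{"translation":[0,0,0.65],"twist":[0,0,0]},{"translation":[0,0,0.75],"twist":[0,0,0]},{"translation":[0,0,0.85],"twist":[0,0,0]},{"translation":[0,0,0.95],"twist":[0,0,0]}])

```text
t: 38.55
ee_pos: [449.3, -303.1, 282.5]
orientation: [-2.915, -1.171, -0.0]
ft_force: [-0.2, 0.5, -0.3]
width: 52.6
```

send_rows(commands=[{"translation":[0,-0.1,0.1],"twist":[0,0,0]},{"translation":[0,-0.2,0.2],"twist":[0,0,0]},{"translation":[0,-0.3,0.3],"twist":[0,0,0]},{"translation":[0,-0.4,0.4],"twist":[0,0,0]},{"translation":[0,-0.5,0.5],"twist":[0,0,0]},{"translation":[0,-0.6,0.6],"twist":[0,0,0]},{"translation":[0,-0.7,0.7],"twist":[0,0,0]},{"translation":[0,-0.8,0.8],"twist":[0,0,0]},{"translation":[0,-0.9,0.9],"twist":[0,0,0]},{"translation":[0,-1,1],"twist":[0,0,0]}])

```text
t: 39.55
ee_pos: [449.3, -403.9, 382.5]
orientation: [-2.915, -1.171, 0.0]
ft_force: [-0.5, 0.9, 0.2]
width: 52.6
```

```bash
python3 - <<'E'
from h import *
o=ctrl.get_obs(); print(o['t'],o['ft_force'],o['ee_pos'],o['width'])
grab('scene','s6');grab('top','t6'); grab('wrist','w6')
a=cv2.imread('pics/s6.png'); b=cv2.imread('pics/t6.png'); w=cv2.imread('pics/w6.png')
out=np.zeros((600,800,3),np.uint8)
out[:250,:400]=cv2.resize(w,(400,250)); out[:300,400:]=cv2.resize(b[100:310,210:490],(400,300),interpolation=2)
out[250:600,:400]=cv2.resize(a[130:305,220:420],(400,350),interpolation=2); out[300:600,400:]=cv2.resize(a[150:240,235:355],(400,300),interpolation=2)
cv2.imwrite('pics/m6.png',out)
E
```

```text
39.55 [-0.46090621  0.86454704  0.15560539] [ 449.26626683 -403.90612954  382.48881616] 52.61528415935072
```

View pics/m6.png

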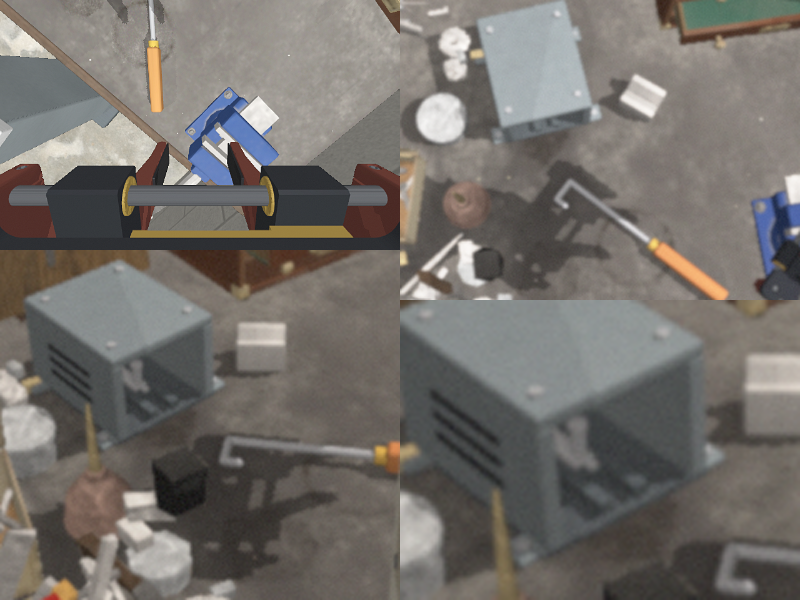

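The hook lies flat on the open bench with its J at top crop (565,190), and the knob is visible drawn inside the mouth. One last numeric check, then I'll hand in.

```bash
python3 - <<'E'
from h import *
a=0.081; R=np.array([[np.cos(a),-np.sin(a)],[np.sin(a),np.cos(a)]]); c0=np.array([725.5,-151.6])
H=lambda p:(R.T@(p[:2]-c0)).round(1)
print('knob top hood xy',H(ray('s6',235+172/3.333,150+118/3.333,42)))
print('J',H(ray('t6',210+570*.7-280,100+185*.7,12)))
A,B=[cv2.cvtColor(cv2.imread(f'pics/{f}.png'),6).astype(np.float32) for f in ('top0','t6')]
for n,(u,v) in dict(oiler=(256,242),tin=(239,182),vee=(380,167)).items():
    s=np.s_[v-22:v+22,u-22:u+22]; print(n,cv2.phaseCorrelate(A[s],B[s],cv2.createHanningWindow((44,44),cv2.CV_32F)))
ctrl.close_job()
E
```

```text
knob top hood xy [-18.7  -0.5]
J [-153.2  -12.8]
oiler ((0.6205821263640381, 0.1527851761476704), 0.5943812641096704)
tin ((0.4208135616829196, 0.5877744826519411), 1.0350528884228365)
vee ((0.29970068578591835, 0.4341504751295133), 1.0584690988799672)
the job is handed in; nothing more can be done
```

I hooked the bolt's knob, drew it to what felt like the stop, then laid the pull hook on the bench. The job is handed in, but one last check on how far the bolt is drawn disagrees.

- **Pull:** the bolt slid at about 5 N, then stopped against something firm. I held about 12 N for a second, then about 15 N for roughly another second. The highest reading I saw was 15.3 N, though force was only read once a second. The fingers stayed in front of the hood.
- **Hook:** it was lifted off the knob without snagging, withdrawn and set down gently. Its J measures about 153 mm behind the hood's centre, which is 78 mm in front of the mouth. It lies flat on the bench with the gripper clear.
- **Tin, oiler and vee block:** the before and after images show shifts of less than one pixel, about 1 mm.
- **Disagreement:** the arm's position at the stop puts the bolt at about 47 mm drawn, with an uncertainty of a few millimetres. A rough, hand-picked camera reading of the knob top gave about 39 mm, which is below the 41 mm required. I believe the arm figure because the force clearly rose against something rigid, and the stop cannot be nearer than 44 mm. I did not settle the difference before handing in.

It took about 40 s of the 64 s allowed.

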